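Nudge the polish tin into its well and shut the shoe-rack drawer

TASK

Put the drawer under the shoe rack in order without picking anything up: with your fingertips, push the round aluminium polish tin across the wooden deck until it drops into its round recess and lies flat on the bottom, then push the drawer fully shut. Never lift the tin; leave the other things in the drawer in their compartments, and the brush and the jar on the bench where they are.

Things in the scene. Friction and masses are not known exactly. Their poses are not given: they have to be found in the camera images.
- tin: Closed round tin of bare aluminium with a dent in its lid, 70 mm diameter, 22 mm high, about 90 g. Origin at the centre of its underside, z up along its axis (yaw means nothing). It starts flat on the drawer's wooden deck, 85 to 130 mm from the recess on the side nearer the robot. It slides on wood with a friction coefficient of about 0.5 to 0.7.
- recess (a point): Round recess in the light wooden deck of the open drawer, 76 mm diameter, 12 mm deep, dark liner. This point is the centre of its floor: the seated tin's origin lies here and 10 mm of the tin stands above the deck, whose flat top is at z = 12 mm. Axes, fixed to the drawer: x level, into the rack, the way the drawer closes; y level, along the drawer front, to the end nearer the robot; z up.
- deck (a point): Point on the deck's flat top, 100 mm along +y from the recess's centre, same axes. From here the deck reaches 87 mm to +y and 149 mm to -y, and 55 mm to -x, where a 39 mm wide trough below deck level (holding the shoehorn) runs along the front wall. That wall stands 14 mm above the deck, the drawer front 26 mm. The contents beside the deck rise at most 14 mm above it.
- drawer (a joint): Opening of the drawer in m: 0 is fully shut (front panel against the base), 0.19 to 0.215 at the start. It slides along the recess's x axis, needs a push of about 3 to 6 N and stays where it is left.
- rack: White slatted shoe rack on a grey laminate base, fixed to the bench. Origin at bench height below the middle of the base's front face; x points into the rack, y along its front to the end nearer the robot. Base 480 mm wide, 300 deep, 120 high; posts start 70 mm and shoes 50 mm behind the front face, shelves and shoes 220 mm above the bench. The drawer opening clears only 18 mm above the deck, so the tin passes only when seated.
- knob (a point): Centre of the outer end of the turned wooden knob in the middle of the drawer front: 33 mm diameter, 34 mm long, its axis 66 mm above the bench. Same axes as the recess: pushing along +x shuts the drawer. The grey laminate front panel (445 wide, 64 high, 18 thick, lower edge 34 mm above the bench) has its outer face 34 mm along +x from here.
- shoe_tree: Half-shoe tree of red cedar with a small end knob, about 118 x 68 x 40 mm, lying in its own compartment beside the deck at its far end. Origin at the centre of its underside. Leave it.
- shoehorn: Folded stainless steel travel shoehorn, 100 x 24 x 10 mm, in the trough between the deck and the drawer's front wall. Origin at the centre of its underside. Leave it.
- guard_a: Grey rubber galosh toe guard, 74 x 82 x 34 mm, in the long compartment at the near end of the drawer. Origin at the centre of its underside. Leave it.
- guard_b: The second grey toe guard, same size, behind the first in the same compartment. Leave it.
- brush: Shoe brush with a wooden back and dark bristles, 150 x 50 x 42 mm, lying on the bench. Origin at the centre of its underside. Leave it.
- cream_jar: Amber glass jar with a black cap, 54 mm diameter, 46 mm high, standing on the bench. Origin at the centre of its underside. Leave it.
There are look-alikes about, which are no part of the job. There is more than one size of the tin; the job needs the smaller.

How it is judged:
By the outcome, as a careful person would: the job done as asked, in the order asked, and still so for the second after the job is handed in, with the robot touching nothing.
It also fails if it takes over 51 s, if anything falls off the work surface, if the arm or the gripper's body presses on something with over 40 N, if the wrist force passes 120 N, or if a joint passes its speed limit or range.

ROBOT

A 6-joint arm with a two-finger parallel gripper is mounted at the origin on the work surface. World frame = base frame: x ahead of the robot, y to its left, z up, the work surface at z = 0. Lengths are in m, angles in rad, forces in N, time in s.
With the tool pointing down it reaches from about 0.375 to 0.975 m from the base axis. Payload 3.8 kg.
Tool frame: the origin (TCP) lies midway between the tips of the shut fingers; the grasp point (between the pads) lies env.pinch_z behind it (env.pinch_z is the distance from the TCP to the grasp point, in m); z points along the fingers, y is the direction in which the jaws open and shut (so a half turn about z gives the same grasp; the last joint's range is limited). The gripper opens to 85 mm and grips with 20 to 120 N. Pads are 22 mm wide; open, the fingers measure 114 mm over their backs; the gripper's body (76 mm by 85 mm) begins 54 mm behind the grasp point. The pads swing forward as they close: fully open they stand 13 mm farther back than shut.
Start: joints at [-1.275, 0.264, 1.604, -0, 1.274, -0.037], TCP at [0.221, -0.638, 0.231] pointing down, gripper open.
Joint ranges: [-2.63, 2.63], [-0.94, 2.18], [0.31, 2.57], [-1.31, 4.45], [0, 2.66], [-2.55, 2.55]. Speed limits (rad/s): [2.57, 2.57, 3.14, 3.14, 3.14, 3.14].

INTERFACE

Orientations are given as a 3x3 rotation matrix whose columns are the frame's x, y, z axes.
In Python, from cell import env gives the robot as it stands. The module is installed in compiled form; this text tells all that it offers.
- The arm moves only by the shell command python3 -m jog 'ROWS'. ROWS is JSON, a list of rows, each a list of 3 entries, a list of its own where there are three numbers: the turn, a rotation vector about the tool's x, y, z as a fraction of full scale, then the shift along the tool's x, y, z as a fraction of full scale, then the opening, from -1 (shut) to 1 (fully open). In form: [[[rx, ry, rz], [x, y, z], hand], ...]. A call has 1 to 12 rows; each row is the pose to reach, as a shift and turn from the pose commanded when the call began, along the tool's axes at that moment; what a row does not reach only later rows make up. Full scale, the value 1, is 0.12 m for a shift and 0.5 rad for a turn. A row lasts 1/8 s, in which the tool goes at most 62.5 mm and 10.7 degrees, less where a joint would pass 70% of its speed; a pose out of reach is approached as far as the arm can. A call with a number of a shift or a turn outside -1 to 1 is refused whole. A call with a gripper value outside its range is refused whole. The fingers move at their own pace and stop on an object; the grip force is fixed at half the most. Time passes only in rows, so rows that repeat a pose let the fingers close. It gives the time, the measured TCP pose, the force and the opening at its end, in the units of the state.
- env.sense(): the state, without advancing time (a new reading comes with each control period).
- env.capture(name): name is "side" or "top"; returns a dict with "pixels" (480x640x3 uint8, red, green, blue), "camera_matrix" (3x3 intrinsics, pixels), "pose" (4x4, takes a point from camera to world coordinates). Camera axes: x right, y down, z forward; pixel columns grow to the right and rows downward; lengths in m; the calibration is good to about 2 mm. A picture is of the moment at which its call begins. There is no depth.
- env.finish_job(): hands the job in, once; it reports no verdict.
The state is a dict: "t": time; "qpos": joint angles; "joint_vel": joint speeds; "joint_efforts": joint torques, N m; "position": TCP position; "orientation": TCP orientation; "contact_force": force on the tool from outside, world axes, zero at the start; "torque": the same for the moment, N m; "gripper_width": finger opening in m.
Only numpy, scipy, OpenCV 4.12 (cv2) and the standard library are available. Lean on these libraries where they do the work, as an engineer would, in place of code of your own. Each camera call takes 0.05 s, during which the arm holds its last target. There are 200 camera calls.

## Working session

There is one attempt and no reset: what is moved stays moved. The work goes in short steps, Python scripts to look and compute and a shell command to move; the robot and the scene stay as the last step left them, time stands still between calls to the robot, and variables do not carry over. Pictures are saved under pics/ and viewed, about 8 in all and at most 12, crops included, and the job is handed in when it is done.

```bash
mkdir -p pics
cat > h.py <<'E'
import numpy as np, cv2
from cell import env
def snap(name,fn):
    c=env.capture(name); cv2.imwrite('pics/'+fn+'.png',c['pixels'][:,:,::-1])
    np.savez('pics/'+fn,K=c['camera_matrix'],T=c['pose']); return c
def ray(fn,u,v):
    d=np.load('pics/'+fn+'.npz'); r=d['T'][:3,:3]@np.linalg.inv(d['K'])@[u,v,1]; return d['T'][:3,3],r
def onz(fn,u,v,z):
    o,r=ray(fn,u,v); return o+r*(z-o[2])/r[2]
def proj(fn,P):
    d=np.load('pics/'+fn+'.npz'); p=d['K']@(d['T'][:3,:3].T@(np.array(P)-d['T'][:3,3])); return p[:2]/p[2]
def tri(a,b):
    (o1,r1),(o2,r2)=ray(*a),ray(*b); A=np.c_[r1,-r2]; s=np.linalg.lstsq(A,o2-o1,rcond=None)[0]
    p,q=o1+r1*s[0],o2+r2*s[1]; return (p+q)/2,np.linalg.norm(p-q)
E
python3 - <<'E'
from h import *
np.set_printoptions(precision=4,suppress=True)
for n in('side','top'):
    c=snap(n,n+'0');print(c['camera_matrix'],c['pose'])
print(env.sense(), env.pinch_z)
E
```

```text
[[466.3196   0.     319.9578]
 [  0.     466.3196 235.1172]
 [  0.       0.       1.    ]] [[ 0.9267 -0.2568  0.2743  0.34  ]
 [-0.3753 -0.6716  0.6388 -0.4582]
 [ 0.0202 -0.6949 -0.7188  0.6485]
 [ 0.      0.      0.      1.    ]]
[[550.3618   0.     318.8169]
 [  0.     550.3618 235.1661]
 [  0.       0.       1.    ]] [[-0.021  -0.9901  0.139   0.4294]
 [-0.9993  0.0249  0.0262  0.0431]
 [-0.0294 -0.1383 -0.99    1.2182]
 [ 0.      0.      0.      1.    ]]
{'t': 0.1, 'qpos': array([-1.2749,  0.2647,  1.6052, -0.    ,  1.2737, -0.0369]), 'joint_vel': array([-0.0013, -0.0024, -0.0013, -0.0004, -0.0014,  0.0008]), 'joint_efforts': array([  0.0008, -51.6708, -36.8589,   0.0001,   0.0063,  -0.    ]), 'position': array([ 0.2203, -0.6373,  0.2301]), 'orientation': array([[ 0.9451,  0.3267, -0.0006],
       [ 0.3267, -0.9451,  0.0019],
       [ 0.0001, -0.002 , -1.    ]]), 'contact_force': array([ 0.1854,  0.598 , -0.1154]), 'torque': array([0.0366, 0.0335, 0.0117]), 'gripper_width': 0.08540062581719675} 0.0187
```

View pics/side0.png

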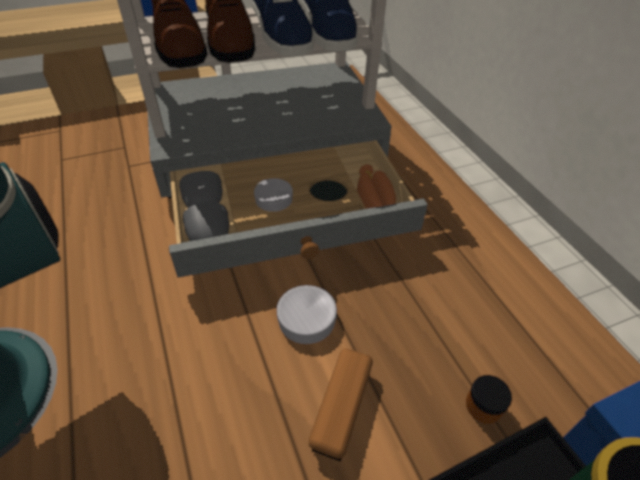

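View pics/top0.png

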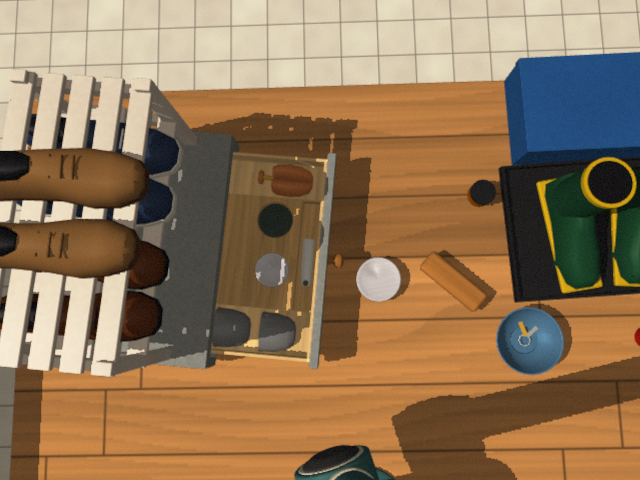

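The small tin is in the drawer at side (273,195) and top (271,270). The recess is at side (328,190) and top (275,221), and the larger look-alike tin stands on the bench in front of the knob. I'll enlarge the crops to measure.

Run:
```python
import cv2,numpy as np
a=cv2.imread('pics/side0.png')[135:285,160:440]; b=cv2.imread('pics/top0.png')[130:380,195:415]
a=cv2.resize(a,None,fx=2.85,fy=2.85,interpolation=cv2.INTER_CUBIC)
cv2.imwrite('pics/ca.png',a)
cv2.imwrite('pics/cb.png',cv2.resize(b,None,fx=2.4,fy=2.4,interpolation=cv2.INTER_CUBIC))
```

```text
(no output)
```

View pics/ca.png

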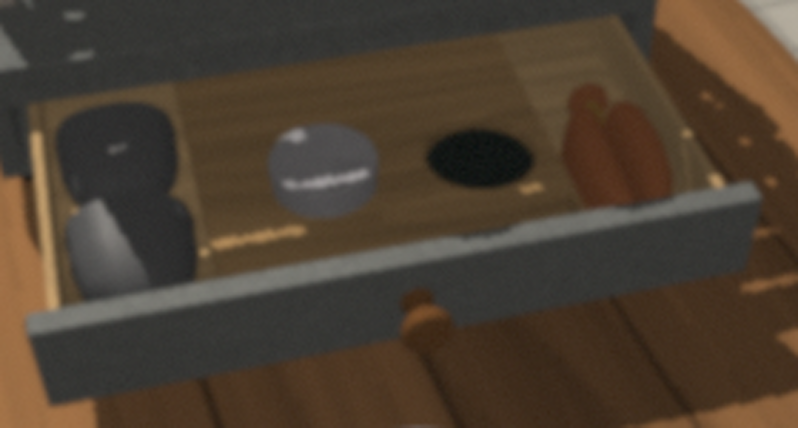

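View pics/cb.png

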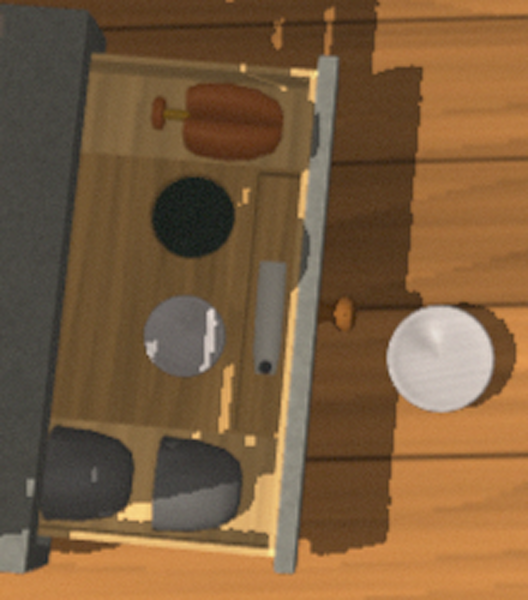

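Run:
```python
from h import *
np.set_printoptions(precision=4,suppress=True)
S=lambda x,y:('side0',x/2.85+160,y/2.85+135)
T=lambda x,y:('top0',x/2.4+195,y/2.4+130)
for n,s,t in [('recess',(480,158),(193,217)),('tinlid',(325,156),(185,336)),('near corner outer',(30,328),(297,572)),('far corner outer',(757,192),(338,58)),('knob',(427,328),(351,314))]:
    p,e=tri(S(*s),T(*t)); print(n,p,'gap',e)
# planar
print('rec',onz(*S(480,158),.072),onz(*T(193,217),.072))
print('tin',onz(*T(185,336),.094),onz(*S(325,156),.094))
a=onz(*T(297,572),.098);b=onz(*T(338,58),.098);a2=onz(*S(30,328),.098);b2=onz(*S(757,192),.098)
for a,b in((a,b),(a2,b2)):
    d=(a-b)/np.linalg.norm(a-b);print('panel',a,b,np.linalg.norm(a-b),'y axis',d,np.degrees(np.arctan2(d[1],d[0])))
# base top front edge z=.12 from top
p=onz(*T(88,12),.12);q=onz(*T(28,572),.12);d=q-p;print('base',p,q,np.linalg.norm(d),np.degrees(np.arctan2(d[1],d[0])))
print('bigtin',onz(*T(441,358),.03))
```

```text
recess [0.6243 0.1658 0.0642] gap 0.002386440801669061
tinlid [0.517  0.1702 0.0946] gap 0.0009867825683466075
near corner outer [0.3187 0.0784 0.1044] gap 0.0023486677654636014
far corner outer [0.7541 0.0343 0.1027] gap 0.003796456099811773
knob [0.5333 0.0282 0.0713] gap 0.003688460410893792
rec [0.6193 0.1576 0.072 ] [0.6241 0.1646 0.072 ]
tin [0.5175 0.1702 0.094 ] [0.5167 0.171  0.094 ]
panel [0.3193 0.0785 0.098 ] [0.7572 0.0334 0.098 ] 0.44025786677464995 y axis [-0.9947  0.1024  0.    ] 174.1248856043813
panel [0.3173 0.0849 0.098 ] [0.7556 0.0389 0.098 ] 0.4407220823389699 y axis [-0.9946  0.1042  0.    ] 174.0201189736392
base [0.7983 0.2489 0.12  ] [0.3254 0.2977 0.12  ] 0.47533269031392084 174.10632469422228
bigtin [ 0.4974 -0.0523  0.03  ]
```

Run:
```python
from h import *
np.set_printoptions(precision=4,suppress=True)
for fn,(u,v) in (('side0',(328,190)),('top0',(275,220))):
    g=cv2.imread(f'pics/{fn}.png').max(2)
    m=(g<45).astype(np.uint8); n,l,s,c=cv2.connectedComponentsWithStats(m); k=l[v,u]
    print(fn,s[k],c[k]); e=cv2.fitEllipse(max(cv2.findContours((l==k).astype(np.uint8),0,1)[0],key=len)); print(e)
    # predicted circle at z .072
    print(onz(fn,*e[0],.072))
for fn in('side0','top0'):
  for ctr,r,z in (((.624,.1646),.038,.072),((.5173,.1704),.035,.094),((.5173,.1704),.035,.072)):
    a=np.linspace(0,6.28,60);P=np.array([proj(fn,(ctr[0]+r*np.cos(t),ctr[1]+r*np.sin(t),z)) for t in a]);print(fn,ctr,P.min(0),P.max(0))
```

```text
side0 [310 180  37  21 580] [327.9534 190.331 ]
((327.927978515625, 190.3153839111328), (19.338260650634766, 35.6549072265625), 92.28511047363281)
[0.6186 0.1583 0.072 ]
top0 [259 204  33  33 867] [275.0127 219.9954]
((275.0088195800781, 219.99517822265625), (31.899417877197266, 32.769569396972656), 57.006141662597656)
[0.625  0.1655 0.072 ]
side0 (0.624, 0.1646) [309.3685 175.1209] [349.1834 200.9458]
side0 (0.5173, 0.1704) [255.1094 177.6762] [293.7088 202.7466]
side0 (0.5173, 0.1704) [256.0596 186.7183] [293.9489 211.8402]
top0 (0.624, 0.1646) [257.5513 202.8408] [293.3518 238.2573]
top0 (0.5173, 0.1704) [254.9841 253.1257] [289.0176 287.2252]
top0 (0.5173, 0.1704) [256.5008 254.237 ] [289.8918 287.6975]
```

The drawer's y axis is about (-0.995, 0.103). The tin is at (0.517, 0.1705) with its lid at z≈0.0945, so the deck is at about 0.0725. The recess is at about (0.6255, 0.165). I'll travel to above the deck behind the tin with the fingers about 40 mm apart, to cradle it.

```bash
python3 -m jog '[[[0,0,0],[0.5,-0.478,0],-0.06],[[0,0,0],[1,-0.956,0],-0.06],[[0,0,0],[1,-0.956,0],-0.06],[[0,0,0],[1,-0.956,0],-0.06]]' | head -c 600
for i in 1 2; do :; done
python3 -m jog '[[[0,0,0],[0.5,-0.478,0],-0.06],[[0,0,0],[1,-0.956,0],-0.06],[[0,0,0],[1,-0.956,0],-0.06],[[0,0,0],[1,-0.956,0],-0.06]]' | tail -c 400
python3 -m jog '[[[0,0,0],[0.5,-0.478,0],-0.06],[[0,0,0],[1,-0.956,0],-0.06],[[0,0,0],[1,-0.956,0],-0.06],[[0,0,0],[1,-0.956,0],-0.06]]' | tail -c 400
```

```text
t: 0.6
position: [0.2974, -0.4876, 0.2308]
orientation: [[0.944, 0.33, -0.0], [0.33, -0.944, 0.001], [0.0, -0.001, -1.0]]
contact_force: [0.1, 0.1, -0.1]
gripper_width: 0.0402
t: 1.1
position: [0.3731, -0.3415, 0.2311]
orientation: [[0.944, 0.33, -0.0], [0.33, -0.944, 0.0], [-0.0, -0.0, -1.0]]
contact_force: [0.7, -0.9, -0.1]
gripper_width: 0.04
t: 1.6
position: [0.4493, -0.1948, 0.2313]
orientation: [[0.944, 0.329, 0.0], [0.329, -0.944, -0.0], [-0.0, 0.0, -1.0]]
contact_force: [0.4, -0.2, -0.3]
gripper_width: 0.0405
```

```bash
python3 -m jog '[[[0,0,0],[0.19,-0.475,0],-0.06],[[0,0,0],[0.38,-0.95,0],-0.06],[[0,0,0],[0.38,-0.95,0],-0.06]]' | tail -c 400
python3 -m jog '[[[0,0,0],[0.19,-0.475,0],-0.06],[[0,0,0],[0.38,-0.95,0],-0.06],[[0,0,0],[0.38,-0.95,0],-0.06]]' | tail -c 400
python3 -m jog '[[[0,0,0.25],[0.19,-0.475,0],-0.06],[[0,0,0.5],[0.38,-0.95,0],-0.06],[[0,0,0.77],[0.38,-0.95,0],-0.06],[[0,0,0.77],[0.38,-0.95,0],-0.06],[[0,0,0.77],[0.38,-0.95,0],-0.06]]' | tail -c 400
```

```text
t: 1.98
position: [0.4543, -0.0713, 0.2312]
orientation: [[0.944, 0.33, -0.0], [0.33, -0.944, -0.0], [-0.0, 0.0, -1.0]]
contact_force: [0.6, -1.5, -0.3]
gripper_width: 0.0401
t: 2.35
position: [0.4608, 0.0511, 0.2314]
orientation: [[0.944, 0.33, 0.0], [0.33, -0.944, -0.0], [0.0, 0.0, -1.0]]
contact_force: [0.2, -0.9, 0.2]
gripper_width: 0.0401
t: 2.98
position: [0.4667, 0.1707, 0.2311]
orientation: [[0.999, -0.053, -0.0], [-0.053, -0.999, -0.001], [-0.0, 0.001, -1.0]]
contact_force: [0.5, 0.5, 0.9]
gripper_width: 0.0403
```

```bash
python3 -m jog '[[[0,0,0],[-0.03,-0.02,0.4],-0.06],[[0,0,0],[-0.03,-0.02,0.8],-0.06],[[0,0,0],[-0.03,-0.02,1],-0.06],[[0,0,0],[-0.03,-0.02,1],-0.06]]' | tail -c 400
python3 -m jog '[[[0,0,0],[0,0,0.1],-0.06],[[0,0,0],[0,0,0.22],-0.06],[[0,0,0],[0,0,0.22],-0.06]]' | tail -c 400
python3 - <<'E'
from h import *
snap('top','top1');snap('side','side1')
a=cv2.imread('pics/top1.png')[150:350,200:360];b=cv2.imread('pics/side1.png')[120:280,170:420]
a=cv2.resize(a,None,fx=2.3,fy=2.3);b=cv2.resize(b,(400,256))
o=np.zeros((460,780,3),np.uint8);o[:460,:368]=a;o[:256,375:775]=b;cv2.imwrite('pics/c1.png',o)
E
```

```text
t: 3.48
position: [0.4607, 0.1733, 0.109]
orientation: [[0.999, -0.053, -0.005], [-0.053, -0.999, -0.002], [-0.005, 0.002, -1.0]]
contact_force: [-0.1, 0.4, -0.9]
gripper_width: 0.0404
t: 3.85
position: [0.4616, 0.1751, 0.0839]
orientation: [[0.999, -0.052, -0.002], [-0.052, -0.999, -0.001], [-0.002, 0.001, -1.0]]
contact_force: [-0.4, 0.7, 0.3]
gripper_width: 0.0403
```

View pics/c1.png

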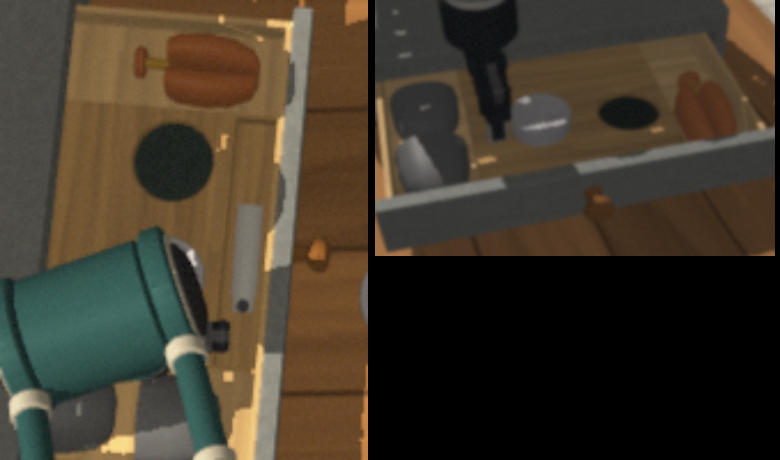

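The fingers are behind the tin: in the crop they are at about (495,120), with the tin at (540,118). Next I'll go down gently to find the deck.

```bash
python3 -m jog '[[[0,0,0],[0,0,0.02],-0.06],[[0,0,0],[0,0,0.04],-0.06],[[0,0,0],[0,0,0.04],-0.06]]' | sed -n '2p;4p'
python3 -m jog '[[[0,0,0],[0,0,0.01],-0.06],[[0,0,0],[0,0,0.02],-0.06],[[0,0,0],[0,0,0.02],-0.06]]' | sed -n '2p;4p'
python3 -m jog '[[[0,0,0],[0,0,0.01],-0.06],[[0,0,0],[0,0,0.02],-0.06],[[0,0,0],[0,0,0.02],-0.06]]' | sed -n '2p;4p'
```

```text
position: [0.4623, 0.1755, 0.08]
contact_force: [0.0, -0.9, -0.1]
position: [0.4623, 0.1754, 0.0775]
contact_force: [-1.2, 0.1, 0.2]
position: [0.4623, 0.1754, 0.0751]
contact_force: [1.1, 0.8, -0.5]
```

```bash
python3 -m jog '[[[0,0,0],[0,0,0.01],-0.06],[[0,0,0],[0,0,0.02],-0.06],[[0,0,0],[0,0,0.02],-0.06]]' | sed -n '2p;4p'
python3 -m jog '[[[0,0,0],[0,0,0.01],-0.06],[[0,0,0],[0,0,0.015],-0.06],[[0,0,0],[0,0,0.015],-0.06]]' | sed -n '2p;4p'
```

```text
position: [0.4623, 0.1754, 0.0727]
contact_force: [-0.2, 0.1, 0.2]
position: [0.4624, 0.1754, 0.071]
contact_force: [-0.6, 0.5, 0.1]
```

```bash
python3 -m jog '[[[0,0,0],[0.03,0.018,0],-0.06],[[0,0,0],[0.06,0.018,0],-0.06],[[0,0,0],[0.12,0.018,0],-0.06],[[0,0,0],[0.18,0.018,0],-0.06],[[0,0,0],[0.24,0.018,0],-0.06],[[0,0,0],[0.3,0.018,0],-0.06],[[0,0,0],[0.36,0.018,0],-0.06],[[0,0,0],[0.42,0.018,0],-0.06],[[0,0,0],[0.48,0.018,0],-0.06],[[0,0,0],[0.54,0.018,0],-0.06],[[0,0,0],[0.6,0.018,0],-0.06],[[0,0,0],[0.6,0.018,0],-0.06]]'
python3 - <<'E'
from h import *
snap('top','top2');snap('side','side2')
a=cv2.imread('pics/top2.png')[150:350,200:360];b=cv2.imread('pics/side2.png')[155:235,220:380]
a=cv2.resize(a,None,fx=1.5,fy=1.5);b=cv2.resize(b,None,fx=3.4,fy=3.4,interpolation=cv2.INTER_CUBIC)
o=np.zeros((300,800,3),np.uint8);o[:300,:240]=a;o[:272,250:794]=b;cv2.imwrite('pics/c2.png',o)
E
```

```text
t: 7.32
position: [0.5352, 0.1695, 0.0712]
orientation: [[0.999, -0.052, 0.001], [-0.052, -0.999, 0.0], [0.001, -0.0, -1.0]]
contact_force: [-0.4, -0.3, -0.3]
gripper_width: 0.0402
```

View pics/c2.png

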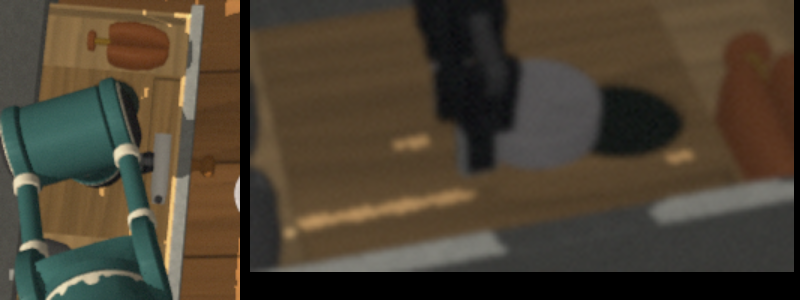

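The tin sits in the cradle and is just reaching the recess. I'll keep pushing.

```bash
python3 -m jog '[[[0,0,0],[0.06,0,0],-0.06],[[0,0,0],[0.12,0,0],-0.06],[[0,0,0],[0.18,0,0],-0.06],[[0,0,0],[0.23,0,0],-0.06],[[0,0,0],[0.28,0,0],-0.06],[[0,0,0],[0.32,0,0],-0.06],[[0,0,0],[0.36,0,0],-0.06],[[0,0,0],[0.39,0,0],-0.06],[[0,0,0],[0.41,0,0],-0.06],[[0,0,0],[0.41,0,0],-0.06]]'
python3 - <<'E'
from h import *
snap('side','side3')
b=cv2.imread('pics/side3.png')[155:235,220:380]
cv2.imwrite('pics/c3.png',cv2.resize(b,None,fx=4,fy=4,interpolation=cv2.INTER_CUBIC))
for z in (.06,.072):
    t=np.linspace(0,6.28,90)
    for zz in(z,z+.022):
        P=np.array([proj('side3',(.6255+.035*np.cos(a),.1652+.035*np.sin(a),zz)) for a in t]);P=(P-[220,155])*4;print(zz,P.min(0),P.max(0))
E
```

```text
t: 8.68
position: [0.5835, 0.1669, 0.071]
orientation: [[0.999, -0.052, 0.0], [-0.052, -0.999, -0.0], [0.0, 0.0, -1.0]]
contact_force: [0.0, -0.1, 0.0]
gripper_width: 0.0402
0.06 [366.07113722 101.95312649] [511.1999556  197.06388085]
0.08199999999999999 [366.40427397  66.74380467] [514.13143279 161.61371614]
0.072 [366.25138156  82.89886391] [512.7860358  177.88779569]
0.094 [366.59106153  47.01690966] [515.77509879 141.72187686]
```

View pics/c3.png

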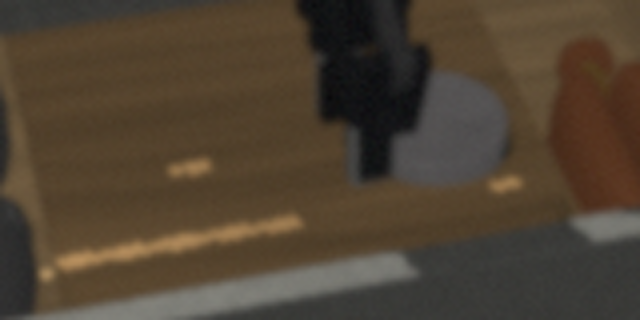

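The tin's lid spans rows 70 to 185 in the crop, which fits the seated prediction (top 67) and not the unseated one (top 47). I'll back off, rise, shut the fingers and move to in front of the knob.

```bash
python3 -m jog '[[[0,0,0],[-0.1,0,0],-0.06],[[0,0,0],[-0.2,0,0],-0.06],[[0,0,0],[-0.2,0,-0.4],-0.06],[[0,0,0],[-0.2,0,-0.9],-0.06],[[0,0,0],[-0.2,0,-1],-0.06],[[0,0,0],[-0.2,0,-1],-0.06]]' | sed -n 2p
python3 -m jog '[[[0,0,0.05],[-0.1,0.4,0],-1],[[0,0,0.1],[-0.1,0.8,0],-1],[[0,0,0.1],[-0.1,0.8,0],-1],[[0,0,0.1],[-0.1,0.8,0],-1]]' | sed -n 2p
python3 -m jog '[[[0,0,0],[-0.05,0.33,0],-1],[[0,0,0],[-0.05,0.67,0],-1],[[0,0,0],[-0.05,0.67,0],-1],[[0,0,0],[-0.05,0.67,0],-1]]'
python3 - <<'E'
from h import *
snap('side','side4');snap('top','top4')
b=cv2.imread('pics/side4.png')[155:355,220:380];a=cv2.imread('pics/top4.png')[190:320,210:410]
b=cv2.resize(b,None,fx=2.4,fy=2.4,interpolation=cv2.INTER_CUBIC);a=cv2.resize(a,None,fx=2,fy=2)
o=np.zeros((480,795,3),np.uint8);o[:480,:384]=b;o[:260,390:790]=a;cv2.imwrite('pics/c4.png',o)
E
```

```text
position: [0.5594, 0.1685, 0.1924]
position: [0.5411, 0.0731, 0.1891]
t: 10.48
position: [0.5281, -0.0052, 0.1905]
orientation: [[0.995, -0.102, -0.001], [-0.102, -0.995, 0.001], [-0.001, -0.001, -1.0]]
contact_force: [-0.7, 0.0, -1.2]
gripper_width: -0.0004
```

View pics/c4.png

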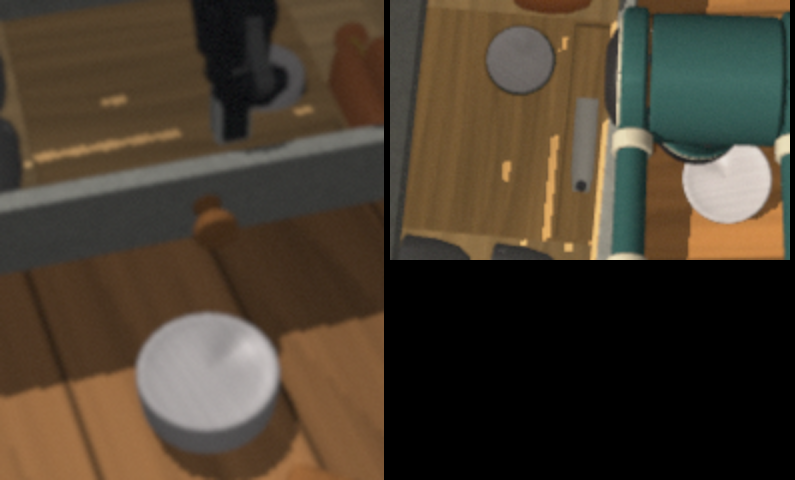

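The tin lies round and level in the recess, at top image pixel (275,220). The TCP is in front of the knob, so I'll go down and push the drawer shut.

```bash
python3 -m jog '[[[0,0,0],[0.02,0,0.4],-1],[[0,0,0],[0.02,0,0.8],-1],[[0,0,0],[0.02,0,0.9],-1],[[0,0,0],[0.02,0,0.9],-1]]' | sed -n '2p;4p'
python3 -m jog '[[[0,0,0],[0,0,0.1],-1],[[0,0,0],[0,0,0.2],-1],[[0,0,0],[0,0,0.2],-1]]' | sed -n '2p;4p'
python3 -m jog '[[[0,0,0],[0,-0.07,0],-1],[[0,0,0],[0,-0.13,0],-1],[[0,0,0],[0,-0.18,0],-1],[[0,0,0],[0,-0.23,0],-1],[[0,0,0],[0,-0.28,0],-1],[[0,0,0],[0,-0.33,0],-1],[[0,0,0],[0,-0.38,0],-1],[[0,0,0],[0,-0.38,0],-1]]'
python3 - <<'E'
from h import *
snap('side','side5');snap('top','top5')
b=cv2.imread('pics/side5.png')[135:305,160:440];a=cv2.imread('pics/top5.png')[140:380,200:400]
b=cv2.resize(b,None,fx=1.8,fy=1.8,interpolation=cv2.INTER_CUBIC);a=cv2.resize(a,None,fx=1.4,fy=1.4)
o=np.zeros((340,800,3),np.uint8);o[:306,:504]=b;o[:336,510:790]=a;cv2.imwrite('pics/c5.png',o)
E
```

```text
position: [0.5303, -0.006, 0.0827]
contact_force: [-0.3, 0.7, 1.0]
position: [0.5299, -0.0066, 0.0583]
contact_force: [0.4, 0.3, 0.9]
t: 12.45
position: [0.5349, 0.0398, 0.0588]
orientation: [[0.995, -0.102, -0.001], [-0.102, -0.995, 0.001], [-0.001, -0.001, -1.0]]
contact_force: [-0.1, 0.1, 0.3]
gripper_width: 0.0003
```

View pics/c5.png

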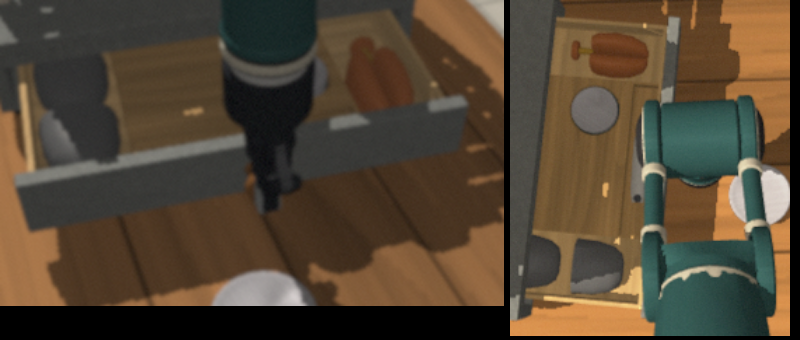

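```bash
python3 -m jog '[[[0,0,0],[0,-0.08,0],-1],[[0,0,0],[0,-0.17,0],-1],[[0,0,0],[0,-0.26,0],-1],[[0,0,0],[0,-0.35,0],-1],[[0,0,0],[0,-0.44,0],-1],[[0,0,0],[0,-0.53,0],-1],[[0,0,0],[0,-0.62,0],-1],[[0,0,0],[0,-0.71,0],-1],[[0,0,0],[0,-0.8,0],-1],[[0,0,0],[0,-0.89,0],-1],[[0,0,0],[0,-0.98,0],-1]]'|sed -n '2p;4p'
python3 -m jog '[[[0,0,0],[0,-0.07,0],-1],[[0,0,0],[0,-0.14,0],-1],[[0,0,0],[0,-0.21,0],-1],[[0,0,0],[0,-0.28,0],-1],[[0,0,0],[0,-0.28,0],-1]]'|sed -n '2p;4p'
python3 - <<'E'
from h import *
c=snap('side','side6');snap('top','top6')
b=cv2.imread('pics/side6.png')[85:255,140:420];a=cv2.imread('pics/top6.png')[120:390,140:360]
b=cv2.resize(b,None,fx=1.8,fy=1.8,interpolation=cv2.INTER_CUBIC);a=cv2.resize(a,None,fx=1.3,fy=1.3)
o=np.zeros((355,800,3),np.uint8);o[:306,:504]=b;o[:351,510:796]=a;cv2.imwrite('pics/c6.png',o)
E
```

```text
position: [0.5473, 0.1564, 0.0591]
contact_force: [0.5, -4.1, -2.5]
position: [0.5515, 0.1907, 0.0597]
contact_force: [-0.0, -0.2, 0.6]
```

View pics/c6.png

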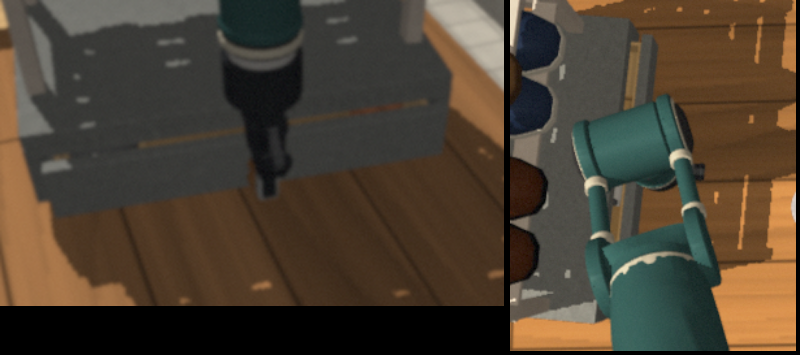

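It is nearly shut, with about 20 mm to go. The push force was about 4 N, as expected.

```bash
python3 -m jog '[[[0,0,0],[0,-0.05,0],-1],[[0,0,0],[0,-0.1,0],-1],[[0,0,0],[0,-0.12,0],-1]]'|sed -n '2p;4p'
for k in 1; do python3 -m jog '[[[0,0,0],[0,-0.02,0],-1],[[0,0,0],[0,-0.035,0],-1]]'|sed -n '2p;4p'; done
python3 -m jog '[[[0,0,0],[0,-0.015,0],-1],[[0,0,0],[0,-0.03,0],-1]]'|sed -n '2p;4p'
```

```text
position: [0.5527, 0.2038, 0.0595]
contact_force: [0.9, -3.6, 2.7]
position: [0.553, 0.2078, 0.0594]
contact_force: [0.8, -3.0, 2.1]
position: [0.5531, 0.2097, 0.0593]
contact_force: [1.3, -12.5, 5.8]
```

```bash
python3 -m jog '[[[0,0,0],[0,-0.01,0],-1],[[0,0,0],[0,-0.02,0],-1],[[0,0,0],[0,-0.02,0],-1]]'|sed -n '2p;4p'
```

```text
position: [0.5532, 0.2098, 0.0593]
contact_force: [0.2, -16.5, 8.0]
```

The arm has stalled at y=0.2098 with the force up to 16 N, which matches the predicted shut position. I'll retract and check.

```bash
python3 -m jog '[[[0,0,0],[0,0.15,0],-1],[[0,0,0],[0,0.5,0],-1],[[0,0,0],[0,0.9,0],-1],[[0,0,0],[0,1,-0.3],-1],[[0,0,0],[0,1,-0.8],-1],[[0,0,0],[0,1,-1],-1],[[0,0,0],[0,1,-1],-1]]'|sed -n '1,2p;4p'
python3 -m jog '[[[0,0,0],[0,0.5,0],-1],[[0,0,0],[0,1,0],-1],[[0,0,0],[0,1,0],-1],[[0,0,0],[0,1,0],-1]]'|sed -n '1,2p;4p'
python3 - <<'E'
from h import *
c=snap('side','side7');snap('top','top7')
b=cv2.imread('pics/side7.png')[60:480,130:540];a=cv2.imread('pics/top7.png')[120:390,140:510]
b=cv2.resize(b,None,fx=1.0,fy=1.0);a=cv2.resize(a,None,fx=1.04,fy=1.04)
o=np.zeros((430,800,3),np.uint8);o[:420,:410]=b;o[:a.shape[0],412:412+a.shape[1]]=a;cv2.imwrite('pics/c7.png',o[:,:800])
E
```

```text
t: 16.77
position: [0.5424, 0.0948, 0.1814]
contact_force: [0.4, -0.2, -0.3]
t: 17.27
position: [0.5275, -0.0247, 0.1771]
contact_force: [-0.1, -0.1, 0.1]
```

View pics/c7.png

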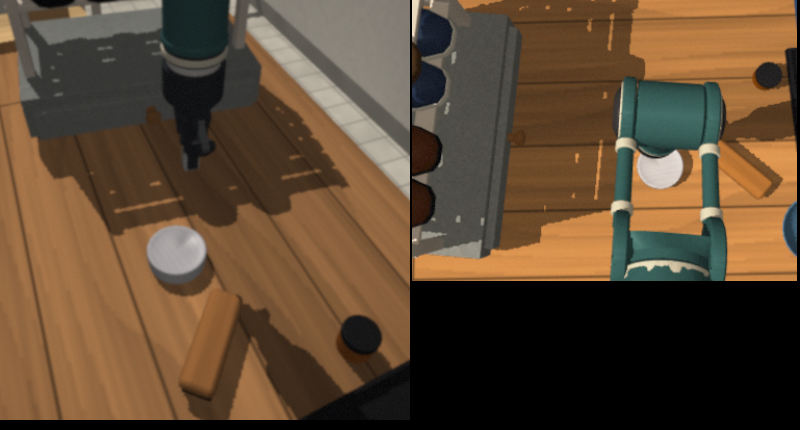

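```bash
python3 -c "
from cell import env
print(env.finish_job())"
```

```text
the job is handed in; nothing more can be done
None
```

I pushed the small tin across the deck with part-open fingertips until it dropped into its recess. I then pushed the drawer shut by its knob and handed the job in at about 17 s, well inside the 51 s limit.

**Tin:** After the push, the tin's height in the side view matched the seated position rather than lying on the deck. In the top view it lay round and level in the recess.

**Drawer:** It moved with the expected 3 to 4 N, then stopped where I had predicted it would be shut while the force rose to about 16 N. The last pictures show no gap at the front panel.

**Other things:** The brush, the jar and the larger tin on the bench were not disturbed, and the arm was clear of everything at the end. The other things in the drawer were in their compartments when I last saw them. I could not see the tin again once the drawer was shut.

**A disagreement:** The side view placed the recess about 8 mm from where the top view did, because the lit far wall hid part of the dark liner. I used the top view, and the tin dropped in as planned.

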